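# Short spin on the microcentrifuge

## Task

Give the loaded microcentrifuge a short spin, working only with the fingertips of the closed gripper: press the red power rocker over to its white-lined side, then push the open lid down until its catch snaps and it stays shut by itself, and only then press the blue spin key fully down. The machine spins only while that key is held, so finish while still holding it down. Grip and lift nothing, do not swing the lid farther open, and leave the other things on the bench where they are.

Things in the scene. Friction and masses are not known exactly. Their poses are not given: they have to be found in the camera images.
- centrifuge: white bench microcentrifuge, fixed to the bench, 240 mm wide, 122 high with lid shut; origin at the centre of its underside, x to its back, y to its left seen from the panel. Front part (x -140 to -60 mm): dark control panel, sloping 16 deg up to the back, 71.5 mm high at its middle line x = -100. On that line: red rocker y = +85, display +14, grey key -36, blue key -87. Back end x = +130
- power (a joint): power rocker, red, 32 mm long (along the machine's y), 20 mm wide, pivoted at its middle: 0 = off, 0.4 rad = on. Off, its right half (toward -y, with a white line across it) stands raised, 11 to 12 mm above the panel; pressed down about 5 mm with some 3 N it snaps over and stays on by itself
- power_on_side (a point): point on top of the rocker's right, white-lined half, 12 mm from its pivot: press down here to switch on (moves with the rocker)
- lid (a joint): lid, hinged at its back: 0 = shut, grows as it opens. Starts 0.5 to 0.8 rad open, held up by a spring and friction. Pushed right down to 0 (about 2 N at the front edge, 4 N while the catch snaps, then a hard stop; pushing with 8 to 15 N is plenty) its catch holds it at 0.01 rad; let go before that, it rises again to about 0.45 rad
- lid_press (a point): middle of the grey pad on top of the lid, 155 mm from the hinge line and 15 mm behind the lid's front edge: push the lid down here (moves with the lid; when shut 122 mm above the bench at machine x = -43). Lid 222 mm wide, 19 thick; top flat except for a 5 mm high round window 100 mm across, centred 82 mm from the hinge line
- lid_hinge (a point): middle of the lid's hinge line, which runs along the machine's y at machine x = +112, z = 104 mm. The lid's top plane lies 17 mm above this line when shut
- spin_key (a joint): blue short-spin key, round, 22 mm across, standing 8 mm proud of the panel: 0 = up, 0.005 m = fully down along the panel's normal; spring, 1.2 N to start it and 4 N at the bottom, comes up when let go
- spin_key_top (a point): centre of the top of the blue spin key (moves with it)
- lid_key_top (a point): centre of the top of the grey lid-release key, same size as the blue one, to be left alone: pressed, it draws back the catch and the lid springs open. It dips by itself when the lid's catch snaps
- tip_box: blue pipette-tip box with clear lid, 93 x 116 x 77 mm, loose bystander, origin at centre of underside
- tube_50: capped 50 ml tube lying on the bench, 34 x 120 x 34 mm, blue cap, loose bystander, origin at centre of underside
- stopper: brown rubber stopper standing on its small end, 29 mm wide, 26 mm high, loose bystander, origin at centre of underside
- dropper_bottle: dropper bottle with red rubber bulb, 42 mm wide, 107 mm high, loose bystander, origin at centre of underside
- flask: clear stoppered conical flask, 72 mm wide, 137 mm high, loose bystander, origin at centre of underside
- beaker: clear glass beaker, 72 mm wide, 85 mm high, loose bystander, origin at centre of underside
- timer: white bench timer, standing, 18 x 62 x 62 mm, loose bystander, origin at centre of underside

How it is judged:
By the outcome, as a careful person would: the job done as asked, in the order asked, and still so for the second after the job is handed in, while the arm keeps its last pose, push and grip.
It also fails if it takes over 45 s, if anything falls off the work surface, if the arm or the gripper's body presses on something with over 40 N, if the wrist force passes 120 N, or if a joint passes its speed limit or range.

## Robot

A 6-joint arm with a two-finger parallel gripper is mounted at the origin on a cart in front of the work surface, level with it; the furniture and walls round the work are solid. World frame = base frame: x ahead of the robot, y to its left, z up, the work surface at z = 0. Lengths are in m, angles in rad, forces in N, time in s.
With the tool pointing down it reaches from about 0.35 to 0.725 m from the base axis. Payload 4.3 kg.
Tool frame: the origin (TCP) lies on the centre line of the jaws, within the pads' length; the fingertips stand robot.tip_extent ahead of it and the grasp point (between the pads) lies 6 mm ahead of it (robot.tip_extent is the distance from the TCP to the fingertips, in m); x points along the fingers, y is the direction in which the jaws open and shut, and the axes are right-handed (so a half turn about x gives the same grasp; the last joint's range is limited). The gripper opens to 85 mm and grips with 20 to 120 N. Pads are 22 mm wide; open, the fingers measure 114 mm over their backs; the gripper's body (76 mm by 85 mm) begins 54 mm behind the grasp point. The pads swing forward as they close: fully open they stand 13 mm farther back than shut.
Start: joints at [-1.264, 0.377, 0.081, 1.274, 0, 1.46], TCP at [0.233, -0.526, 0.256] pointing down, gripper open.
Joint ranges: [-2.72, 2.72], [-0.84, 1.66], [-1.02, 1.22], [-1.77, 2.12], [-1.37, 1.28], [-3.14, 3.14]. Speed limits (rad/s): [2.57, 2.57, 3.14, 3.14, 3.14, 3.14].

## Interface

Orientations are given as [roll, pitch, yaw] about the fixed x, y, z axes, in that order (R = Rz(yaw) Ry(pitch) Rx(roll)).
In Python, from cell import robot gives the robot as it stands. The module is installed in compiled form; this text tells all that it offers.
- The arm moves only by the tool step_arm, never from a script. Its argument "steps" is a list of rows, each a list of 5 numbers: the opening, from 0 (shut) to 1 (fully open), then the shift along the world's x, y, z scaled (see below), then the turn about the world's z scaled (see below). A call has 1 to 8 rows; each row is the pose to reach, as a shift and turn from the pose commanded when the call began; what a row does not reach only later rows make up. The controller multiplies each number of a shift by 0.2 m and each number of a turn by 45 degrees. A row lasts 1/12 s, in which the tool goes at most 41.7 mm and 7.16 degrees, less where a joint would pass 70% of its speed; a pose out of reach is approached as far as the arm can. A call with a number of a shift or a turn outside -1 to 1 is refused whole. A call with a gripper value outside its range is refused whole. The fingers move at their own pace and stop on an object; the grip force is fixed at half the most. Time passes only in rows, so rows that repeat a pose let the fingers close. It gives the time, the measured TCP pose, the force and the opening at its end, in the units of the state.
- robot.get_state(): the state, without advancing time (a new reading comes with each control period).
- robot.grab_frame(name): name is "scene" or "top"; returns (picture, depth): 384x512x3 uint8, blue, green, red; 384x512 float32, m along the optical axis (not along the pixel's ray), 0 where there is no reading.
- robot.calibration(name): a dict with "mtx" (3x3 intrinsics, pixels), "R" (3x3) and "t" (3): a world point X has camera coordinates R X + t. Camera axes: x right, y down, z forward; pixel columns grow to the right and rows downward; lengths in m; the calibration is good to about 2 mm. A picture is of the moment at which its call begins. calibration takes no time and is no camera call.
- robot.hand_in(): hands the job in, once; it reports no verdict.
Trained networks look in the newest picture that a camera, given by its name, has taken for a name from the list of things; names that differ only in an ending like _2 or _b are one class to them, and where a whole thing is asked for, a point or a joint stands for the part that bears it (a point fixed in the world has none). Each returns a list of dicts, best first, with "p" (0 to 1); they miss things now and then, are a little off and sometimes report something else, mostly with a low value. They report only what shows in the picture. A call takes as long as a camera call.
- robot.cut_out(camera, thing): "region" (384x512 bool, what is visible of it) and "location" ([row, column] in pixels, amid what is visible of it).
The state is a dict: "time": time; "joints": joint angles; "joint_vel": joint speeds; "joint_torque": joint torques, N m; "eef_pos": TCP position; "tool_rot": TCP orientation; "wrist_force": force on the tool from outside, world axes, zero at the start; "ft_torque": the same for the moment, N m; "grip_width": finger opening in m.
Only numpy, scipy, OpenCV 4.12 (cv2) and the standard library are available. Lean on these libraries where they do the work, as an engineer would, in place of code of your own. Each camera call takes 0.05 s, during which the arm holds its last target. There are 200 camera calls.

## Working session

There is one attempt and no reset: what is moved stays moved. The work goes in short steps, Python scripts to look and compute and a tool call to move; the robot and the scene stay as the last step left them, time stands still between calls to the robot, and variables do not carry over. Pictures are saved under pics/ and viewed, about 8 in all and at most 12, crops included, and the job is handed in when it is done.

Besides the shell and the picture viewer there is one more tool, called after ">>>" as name(argument=value, ...), one argument or row to a line, values as JSON. step_arm: Moves the arm, as the interface text tells. Its arguments: {"type":"object","properties":{"steps":{"type":"array"}},"required":["steps"]}

```bash
mkdir -p pics; cat > h.py <<'E'
import numpy as np, cv2
from cell import robot
def world(cam,uv,d):
    c=robot.calibration(cam);K=np.array(c['mtx']);R=np.array(c['R']);t=np.array(c['t']).ravel()
    uv=np.atleast_2d(uv).astype(float);d=np.atleast_1d(d)
    p=np.c_[(uv[:,0]-K[0,2])/K[0,0]*d,(uv[:,1]-K[1,2])/K[1,1]*d,d]
    return (p-t)@R
E
python3 - <<'E'
from h import *
s=robot.get_state();print(s['eef_pos'],s['tool_rot'],s['grip_width'],robot.tip_extent,s['time'])
for c in('scene','top'):
    im,d=robot.grab_frame(c);cv2.imwrite(f'pics/{c}0.png',im);np.save(f'{c}d.npy',d)
    for th in('power_on_side','lid_press','spin_key_top','lid_key_top','power','spin_key','centrifuge'):
        for r in robot.cut_out(c,th)[:2]:
            v,u=np.array(r['location']);m=r['region']&(d>0)
            vv,uu=np.nonzero(m)
            if len(vv)==0: print(c,th,'none');continue
            w=world(c,np.c_[uu,vv],d[m])
            print(c,th,round(r['p'],2),(u,v),len(vv),np.round(np.median(w,0),3),np.round(world(c,[u,v],d[int(v),int(u)]),3))
E
```

```text
[ 0.23260861 -0.5251927   0.25536903] [-1.68744064  1.5687693   1.87097172] 0.0853610455144997 0.025 0.0
scene power_on_side 0.44 (np.float64(245.5), np.float64(235.5)) 93 [0.48  0.078 0.077] [[0.473 0.091 0.076]]
scene lid_press 0.91 (np.float64(228.4), np.float64(173.6)) 1223 [0.581 0.018 0.192] [[0.567 0.059 0.206]]
scene lid_key_top 0.62 (np.float64(242.8), np.float64(213.2)) 8283 [0.553 0.03  0.08 ] [[0.527 0.05  0.099]]
scene lid_key_top 0.52 (np.float64(280.4), np.float64(212.9)) 24 [ 0.483 -0.041  0.077] [[ 0.484 -0.048  0.074]]
scene centrifuge 0.94 (np.float64(242.3), np.float64(215.0)) 8173 [0.55  0.033 0.081] [[0.525 0.054 0.096]]
top power_on_side 0.48 (np.float64(268.8), np.float64(216.3)) 26 [ 0.487 -0.041  0.079] [[ 0.486 -0.047  0.076]]
top lid_press 0.82 (np.float64(254.8), np.float64(161.3)) 3185 [ 0.632 -0.003  0.184] [[ 0.633 -0.01   0.186]]
top spin_key_top 0.46 (np.float64(375.2), np.float64(157.0)) 227 [ 0.663 -0.385  0.055] [[ 0.664 -0.383  0.063]]
top spin_key_top 0.37 (np.float64(281.5), np.float64(215.6)) 35 [ 0.488 -0.093  0.081] [[ 0.487 -0.085  0.077]]
top power 0.49 (np.float64(249.2), np.float64(161.0)) 3254 [ 0.633 -0.003  0.184] [[0.634 0.006 0.189]]
top power 0.37 (np.float64(224.2), np.float64(217.0)) 68 [0.484 0.079 0.08 ] [[0.487 0.088 0.08 ]]
top centrifuge 0.81 (np.float64(252.6), np.float64(183.1)) 7160 [ 0.573 -0.005  0.104] [[ 0.568 -0.002  0.2  ]]
top centrifuge 0.66 (np.float64(141.1), np.float64(173.8)) 577 [0.633 0.344 0.036] [[0.639 0.357 0.014]]
```

```bash
python3 - <<'E'
import cv2
a=cv2.imread('pics/scene0.png');b=cv2.imread('pics/top0.png')
cv2.imwrite('pics/s1.png',cv2.resize(a[100:320,120:400],(800,629))[:600])
cv2.imwrite('pics/t1.png',cv2.resize(b[120:250,180:340],(738,600),interpolation=cv2.INTER_CUBIC))
E
```

```text
(no output)
```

View pics/s1.png

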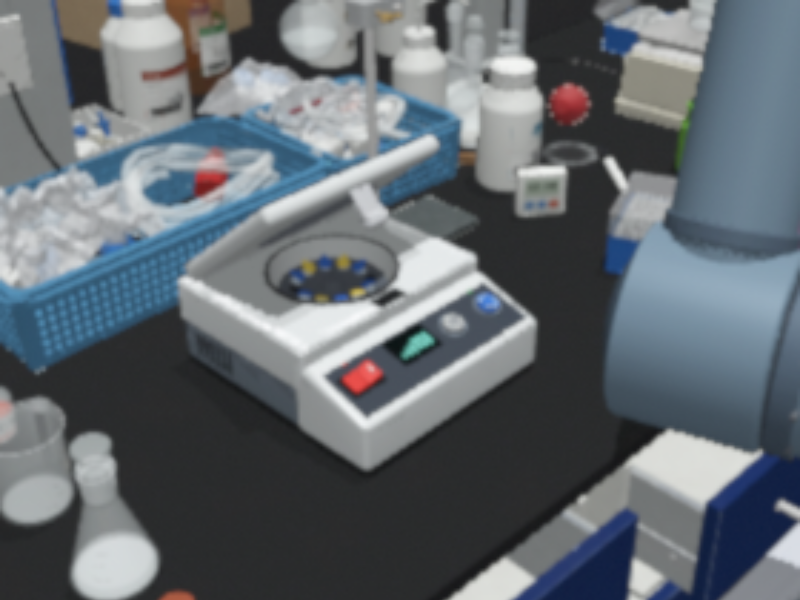

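View pics/t1.png

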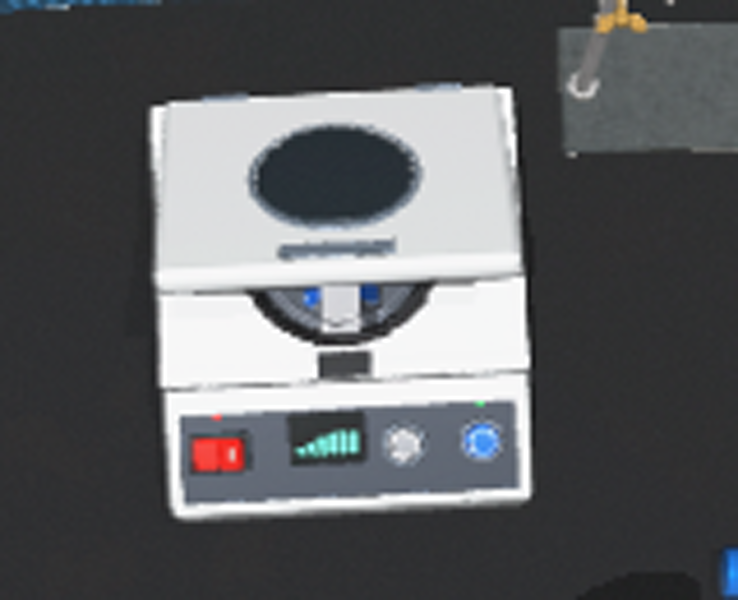

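The scene picture shows the lid open and the panel facing the robot. In the top crop the red rocker is at about (218,455) with its white line at 234, the grey key at (404,445), the blue key at (482,440), and the lid's pad at (337,247).

```bash
cat >> h.py <<'E'
def onplane(cam,uv,z):
    a=world(cam,uv,1.0*np.ones(len(np.atleast_2d(uv))));b=world(cam,uv,2.0*np.ones(len(np.atleast_2d(uv))))
    s=(np.atleast_1d(z)-a[:,2])/(b-a)[:,2]
    return a+(b-a)*s[:,None]
E
python3 - <<'E'
from h import *
for c,box in(('top',(120,250,180,340)),('scene',(190,260,220,320))):
    im=cv2.imread(f'pics/{c}0.png');d=np.load(c+'d.npy')
    r0,r1,c0,c1=box
    hsv=cv2.cvtColor(im,cv2.COLOR_BGR2HSV);H,S,V=cv2.split(hsv)
    M={'red':(S>150)&((H<8)|(H>172))&(V>120),'blue':(S>110)&(H>100)&(H<120)&(V>150)}
    for k,m in M.items():
        mm=np.zeros_like(m);mm[r0:r1,c0:c1]=m[r0:r1,c0:c1]
        n,l,st,ce=cv2.connectedComponentsWithStats(mm.astype('uint8'))
        for i in range(1,n):
            if st[i,4]>12:
                zz=.077 if k=='red' else .079
                mk=(l==i)&(d>0);vv,uu=np.nonzero(mk)
                print(c,k,ce[i],st[i],onplane(c,ce[i],zz).round(4),np.median(world(c,np.c_[uu,vv],d[mk]),0).round(4))
pts=np.array([[218,455],[234,454],[404,445],[482,440],[342,363]])/4.6125-.4+[180,120]
print(onplane('top',pts,np.array([.077,.08,.079,.079,.1])).round(4))
# lid plane from top depth + hinge/press
d=np.load('topd.npy')
poly=np.array([[175,240],[490,230],[500,255],[420,258],[180,262]])/4.6125+[180,120]
m=cv2.fillPoly(np.zeros(d.shape,'uint8'),[np.int32(np.array([[170,120],[240,115],[245,250],[175,258]])/4.6125+[180,120]),np.int32(np.array([[430,110],[485,105],[500,245],[430,245]])/4.6125+[180,120])],1)>0
vv,uu=np.nonzero(m&(d>0));w=world('top',np.c_[uu,vv],d[vv,uu])
A=np.c_[w[:,:2],np.ones(len(w))];q=np.linalg.lstsq(A,w[:,2],rcond=None)[0];print('plane',q,np.std(A@q-w[:,2]),np.arctan(np.hypot(*q[:2])),np.arctan2(-q[1],-q[0]))
p=world('top',pts[:1]*0+np.array([337,247])/4.6125-.4+[180,120],d[173,253]);print('pad',p)
# machine outline
c=np.array([[176,517],[531,498],[163,385],[528,368]])/4.6125-.4+[180,120]
print(onplane('top',c,np.array([.055,.055,.085,.085])).round(4))
E
```

```text
top red [226.80821918 218.04109589] [222 215  11   7  73] [[0.4838 0.0799 0.077 ]] [0.4836 0.0794 0.0802]
top blue [284.16216216 215.24324324] [281 212   7   7  37] [[ 0.4879 -0.0933  0.079 ]] [ 0.4882 -0.0929  0.0809]
top blue [338.36363636 243.86363636] [337 239   3  10  22] [[ 0.3983 -0.2521  0.079 ]] [ 0.3997 -0.2594  0.0326]
scene red [245.78082192 232.4109589 ] [240 228  14  10  73] [[0.4814 0.0826 0.077 ]] [0.4811 0.0819 0.0769]
scene blue [290.03846154 205.23076923] [287 202   6   7  26] [[ 0.4865 -0.0905  0.079 ]] [ 0.4882 -0.0915  0.0776]
[[ 0.4832  0.0797  0.077 ]
 [ 0.4833  0.0691  0.08  ]
 [ 0.4866 -0.0421  0.079 ]
 [ 0.4886 -0.0931  0.079 ]
 [ 0.5387 -0.003   0.1   ]]
plane [-0.8283344  -0.02066685  0.70672874] 0.002281099786007714 0.6919336866438595 0.024944710099625445
pad [[ 0.59259289 -0.00336819  0.21742502]]
[[ 0.445   0.1096  0.055 ]
 [ 0.4519 -0.1254  0.055 ]
 [ 0.5292  0.1146  0.085 ]
 [ 0.5345 -0.1244  0.085 ]]
```

Both cameras agree: machine origin is about (0.585, -0.002), yaw +0.028, and the lid is 0.69 rad open. The pad is predicted at (0.588, 0, 0.216) and measured at (0.593, -0.003, 0.217). I'm moving towards the rocker, closing the gripper and turning the jaw axis along the machine's y.

>>> step_arm(
  steps=[
    [0,0.1,0.2,0,-0.15],
    [0,0.2,0.4,0,-0.3],
    [0,0.3,0.6,0,-0.45],
    [0,0.4,0.8,0,-0.5],
    [0,0.45,1,0,-0.5],
    [0,0.45,1,0,-0.5],
    [0,0.45,1,0,-0.5],
  ],
)

```text
time: 1.38
eef_pos: [0.3233, -0.3228, 0.2566]
tool_rot: [-1.532, 1.57, 1.638]
wrist_force: [-0.3, -0.5, 0.6]
grip_width: 0.0006
```

>>> step_arm(
  steps=[
    [0,0.1,0.2,0,0],
    [0,0.2,0.4,0,0],
    [0,0.3,0.6,0,0],
    [0,0.4,0.8,0,0],
    [0,0.45,1,0,0],
    [0,0.45,1,0,0],
    [0,0.45,1,0,0],
  ],
)

```text
time: 1.97
eef_pos: [0.4139, -0.1244, 0.2565]
tool_rot: [2.805, 1.57, -0.308]
wrist_force: [-1.0, -0.9, 0.3]
grip_width: 0.0002
```

>>> step_arm(
  steps=[
    [0,0.1,0.2,0,0],
    [0,0.2,0.4,0,0],
    [0,0.3,0.6,0,0],
    [0,0.35,0.8,0,0],
    [0,0.35,0.94,0,0],
    [0,0.35,0.94,0,0],
    [0,0.35,0.94,0,0],
  ],
)

```text
time: 2.55
eef_pos: [0.4837, 0.062, 0.2561]
tool_rot: [1.684, 1.57, -1.432]
wrist_force: [0.1, -0.6, 0.1]
grip_width: -0.0002
```

```bash
python3 - <<'E'
from h import *
from scipy.spatial.transform import Rotation as Ro
s=robot.get_state();print(s['time'],s['eef_pos'],s['grip_width'],robot.tip_extent,s['wrist_force'],s['joints'])
print(Ro.from_euler('xyz',s['tool_rot']).as_matrix().round(3))
E
```

```text
2.55 [0.48370952 0.06199716 0.25612714] -0.00019063863905756606 0.025 [ 0.06461148 -0.58323931  0.14304643] [-1.99287217e-03  2.00200367e-01 -1.61499381e-01  1.20892844e+00
 -1.18652888e-03  3.11370048e+00]
[[ 0.     0.026 -1.   ]
 [-0.001 -1.    -0.026]
 [-1.     0.001 -0.   ]]
```

>>> step_arm(
  steps=[
    [0,0,0,-0.2,0],
    [0,0,0,-0.4,0],
    [0,0,0,-0.6,0],
    [0,0,0,-0.68,0],
    [0,0,0,-0.68,0],
    [0,0,0,-0.68,0],
  ],
)

```text
time: 3.05
eef_pos: [0.4823, 0.0601, 0.1199]
tool_rot: [0.316, 1.569, -2.805]
wrist_force: [-0.3, -0.0, 0.8]
grip_width: 0.0
```

```bash
python3 - <<'E'
from h import *
print(robot.get_state()['eef_pos'])
im,d=robot.grab_frame('scene')
cv2.imwrite('pics/s2.png',cv2.resize(im[170:290,200:340],(700,600),interpolation=cv2.INTER_CUBIC))
E
```

```text
[0.48233849 0.06006833 0.11990159]
```

View pics/s2.png

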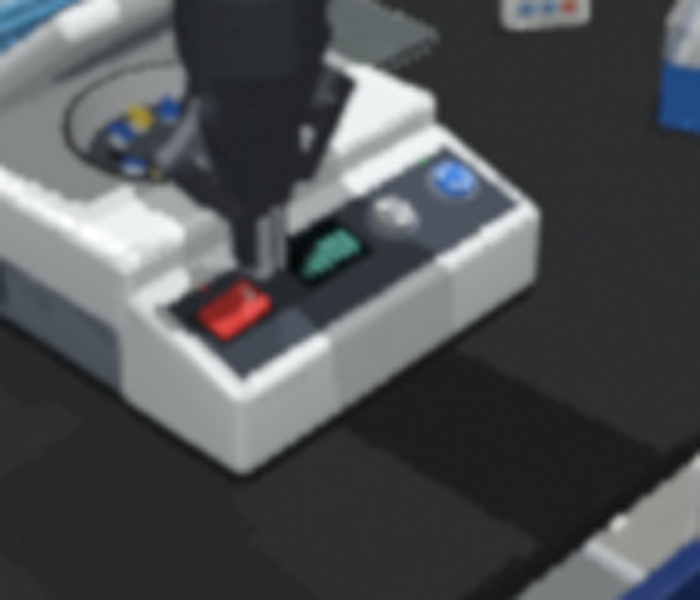

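The tip at (265,265) hovers above the right end of the rocker (235,310) and is narrower than I assumed, about 15 to 18 mm. I'll shift it 6 mm towards the pivot and press in small steps.

>>> step_arm(
  steps=[
    [0,0,0.03,0,0],
    [0,0,0.03,-0.02,0],
    [0,0,0.03,-0.04,0],
    [0,0,0.03,-0.04,0],
  ],
)

```text
time: 3.43
eef_pos: [0.4831, 0.0683, 0.1125]
tool_rot: [2.811, 1.57, -0.306]
wrist_force: [-0.3, -1.0, -0.5]
grip_width: -0.0
```

>>> step_arm(
  steps=[
    [0,0,0,-0.01,0],
    [0,0,0,-0.02,0],
    [0,0,0,-0.02,0],
  ],
)

```text
time: 3.68
eef_pos: [0.4829, 0.0682, 0.1083]
tool_rot: [2.445, 1.57, -0.672]
wrist_force: [-0.3, 0.6, -0.0]
grip_width: -0.0001
```

>>> step_arm(
  steps=[
    [0,0,0,-0.005,0],
    [0,0,0,-0.01,0],
    [0,0,0,-0.01,0],
  ],
)

```text
time: 3.93
eef_pos: [0.4825, 0.0683, 0.106]
tool_rot: [-0.048, 1.57, 3.118]
wrist_force: [-1.1, -0.3, 0.6]
grip_width: -0.0002
```

>>> step_arm(
  steps=[
    [0,0,0,-0.005,0],
    [0,0,0,-0.01,0],
    [0,0,0,-0.01,0],
  ],
)

```text
time: 4.18
eef_pos: [0.4829, 0.0683, 0.1049]
tool_rot: [-2.822, 1.57, 0.343]
wrist_force: [-1.9, 0.4, 5.5]
grip_width: -0.0
```

>>> step_arm(
  steps=[
    [0,0,0,-0.005,0],
    [0,0,0,-0.01,0],
    [0,0,0,-0.01,0],
  ],
)

```text
time: 4.43
eef_pos: [0.483, 0.0683, 0.1045]
tool_rot: [-3.089, 1.569, 0.077]
wrist_force: [-6.1, -0.5, 19.2]
grip_width: 0.0
```

>>> step_arm(
  steps=[
    [0,0,0,0.1,0],
    [0,0,0,0.2,0],
    [0,-0.1,-0.15,0.3,0],
    [0,-0.2,-0.3,0.3,0],
    [0,-0.3,-0.4,0.3,0],
    [0,-0.3,-0.4,0.3,0],
  ],
)

```text
time: 4.93
eef_pos: [0.4193, -0.014, 0.1622]
tool_rot: [0.417, 1.568, -2.704]
wrist_force: [-0.0, 0.4, -0.6]
grip_width: 0.0
```

```bash
python3 - <<'E'
from h import *
im,d=robot.grab_frame('scene');a=cv2.imread('pics/scene0.png')
im2,d2=robot.grab_frame('top');b=cv2.imread('pics/top0.png')
f=lambda i,x,y,w,h:cv2.resize(i[y:y+h,x:x+w],(380,290),interpolation=cv2.INTER_CUBIC)
o=np.vstack([np.hstack([f(a,225,215,50,38),f(im,225,215,50,38)]),np.hstack([f(b,205,200,50,38),f(im2,205,200,50,38)])])
cv2.imwrite('pics/r3.png',o)
E
```

```text
(no output)
```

View pics/r3.png

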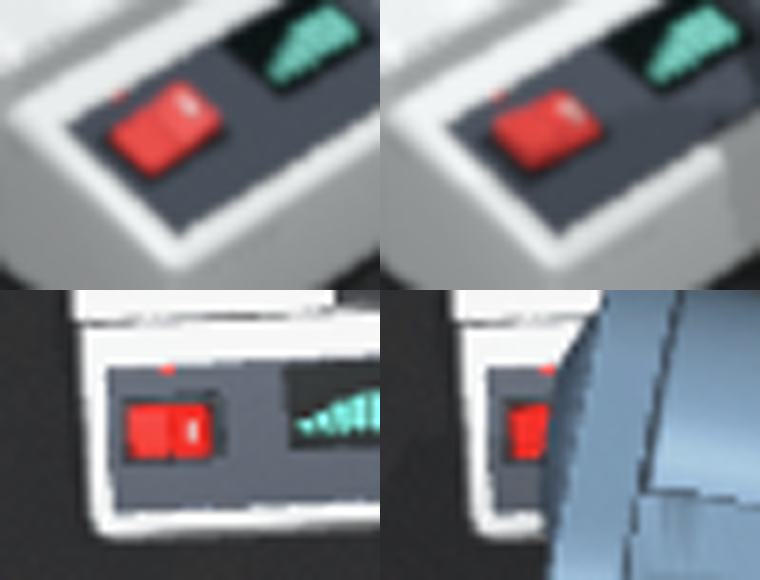

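The rocker's right, white-lined half is now down and its left half is up (right-hand pictures), so it has snapped to on. Next I go above the lid pad.

>>> step_arm(
  steps=[
    [0,0,0,0.2,0],
    [0,0,0,0.4,0],
    [0,0.1,0.05,0.565,0],
    [0,0.3,0.05,0.565,0],
    [0,0.5,0.05,0.565,0],
    [0,0.7,0.05,0.565,0],
    [0,0.88,0.05,0.565,0],
    [0,0.88,0.05,0.565,0],
  ],
)

```text
time: 5.7
eef_pos: [0.6052, -0.001, 0.2716]
tool_rot: [-2.532, 1.57, 0.635]
wrist_force: [0.4, -0.4, -0.8]
grip_width: -0.0
```

```bash
python3 - <<'E'
from h import *
print(robot.get_state()['eef_pos'],robot.get_state()['joints'])
im,d=robot.grab_frame('scene')
cv2.imwrite('pics/s4.png',cv2.resize(im[110:260,170:345],(700,600),interpolation=cv2.INTER_CUBIC))
E
```

```text
[ 0.60519333 -0.00097899  0.27161808] [-1.06636565e-01  4.38871248e-01  2.13089123e-01  1.34447924e+00
  4.90259887e-04  3.00920190e+00]
```

View pics/s4.png

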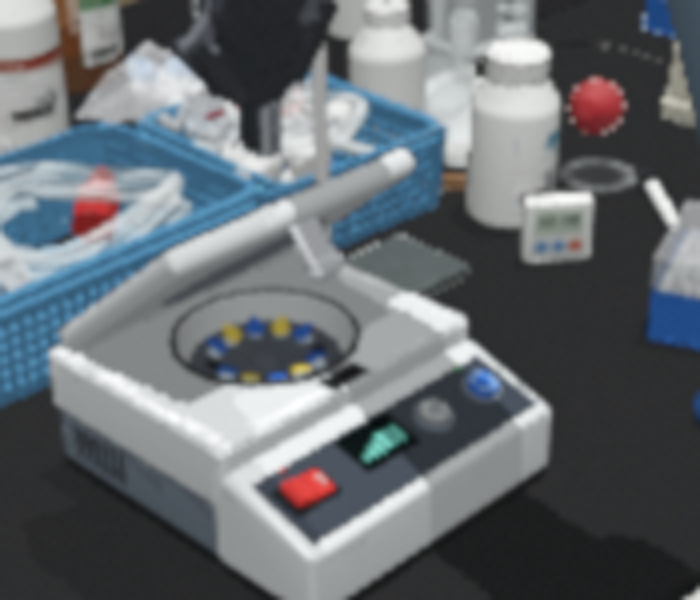

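The tip hovers above the lid's front middle, at (265,150) in the crop. I lower it onto the pad and follow the arc down.

>>> step_arm(
  steps=[
    [0,-0.045,0,-0.05,0],
    [0,-0.045,0,-0.1,0],
    [0,-0.045,0,-0.13,0],
    [0,-0.045,0,-0.13,0],
  ],
)

```text
time: 6.08
eef_pos: [0.5884, -0.0013, 0.2478]
tool_rot: [-0.155, 1.568, 3.011]
wrist_force: [0.3, 0.2, -0.1]
grip_width: -0.0005
```

>>> step_arm(
  steps=[
    [0,-0.015,0,-0.02,0],
    [0,-0.03,0,-0.04,0],
    [0,-0.055,0,-0.07,0],
    [0,-0.08,0,-0.1,0],
    [0,-0.08,0,-0.1,0],
  ],
)

```text
time: 6.5
eef_pos: [0.5725, -0.0018, 0.2287]
tool_rot: [0.036, 1.57, -3.081]
wrist_force: [-0.3, -0.1, -0.4]
grip_width: -0.0001
```

```bash
python3 - <<'E'
from h import *
print(robot.get_state()['eef_pos'],robot.get_state()['wrist_force'])
im,d=robot.grab_frame('scene')
cv2.imwrite('pics/s5.png',cv2.resize(im[110:260,170:345],(700,600),interpolation=cv2.INTER_CUBIC))
E
```

```text
[ 0.57250912 -0.00179038  0.22871857] [-0.27820888 -0.14247936 -0.3970459 ]
```

View pics/s5.png

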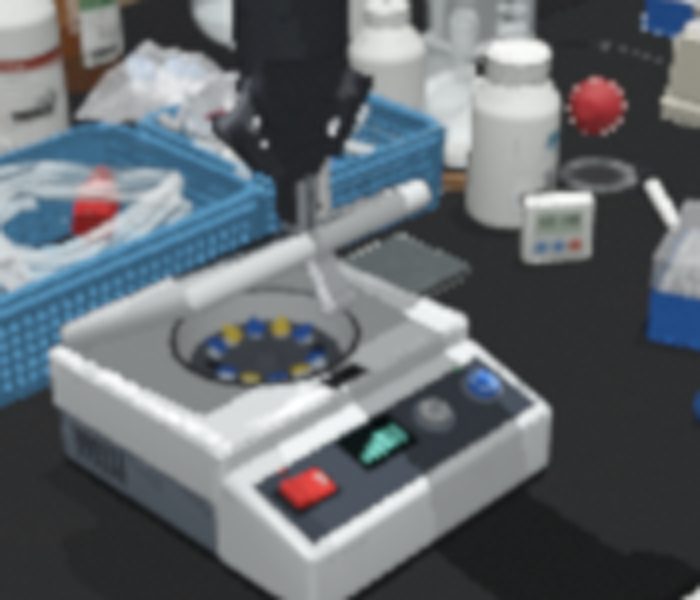

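The lid's front edge has dropped and the tip sits on top at its front middle (crop 310,225). I continue down the arc.

>>> step_arm(
  steps=[
    [0,-0.02,0,-0.05,0],
    [0,-0.035,0,-0.11,0],
    [0,-0.065,0,-0.16,0],
    [0,-0.09,0,-0.21,0],
    [0,-0.115,0,-0.26,0],
    [0,-0.125,0,-0.32,0],
    [0,-0.13,0,-0.34,0],
  ],
)

```text
time: 7.13
eef_pos: [0.548, -0.0019, 0.1613]
tool_rot: [2.776, 1.57, -0.341]
wrist_force: [-1.6, 0.2, 6.7]
grip_width: 0.0001
```

>>> step_arm(
  steps=[
    [0,0,0,-0.03,0],
    [0,0,0,-0.05,0],
    [0,0,0,-0.06,0],
    [0,0,0,-0.06,0],
  ],
)

```text
time: 7.47
eef_pos: [0.5475, -0.0019, 0.1492]
tool_rot: [0.168, 1.57, -2.949]
wrist_force: [-0.3, -0.1, 0.4]
grip_width: -0.0001
```

>>> step_arm(
  steps=[
    [0,0,0,-0.01,0],
    [0,0,0,-0.02,0],
    [0,0,0,-0.02,0],
  ],
)

```text
time: 7.72
eef_pos: [0.5481, -0.0018, 0.146]
tool_rot: [2.97, 1.57, -0.147]
wrist_force: [-3.0, -0.3, 5.6]
grip_width: -0.0
```

>>> step_arm(
  steps=[
    [0,0,0,-0.005,0],
    [0,0,0,-0.005,0],
  ],
)

```text
time: 7.88
eef_pos: [0.5481, -0.0018, 0.1459]
tool_rot: [2.916, 1.569, -0.202]
wrist_force: [-4.8, 0.2, 12.2]
grip_width: 0.0
```

>>> step_arm(
  steps=[
    [0,0,0,0.1,0],
    [0,0,0,0.25,0],
    [0,-0.1,-0.15,0.27,0],
    [0,-0.2,-0.3,0.27,0],
    [0,-0.31,-0.45,0.27,0],
    [0,-0.31,-0.45,0.27,0],
    [0,-0.31,-0.45,0.27,0],
  ],
)

```text
time: 8.47
eef_pos: [0.4855, -0.093, 0.1983]
tool_rot: [-2.879, 1.57, 0.284]
wrist_force: [0.7, 0.4, 0.7]
grip_width: -0.0002
```

```bash
python3 - <<'E'
from h import *
print(robot.get_state()['eef_pos'],robot.get_state()['wrist_force'])
im,d=robot.grab_frame('scene')
cv2.imwrite('pics/s6.png',cv2.resize(im[110:260,170:345],(700,600),interpolation=cv2.INTER_CUBIC))
E
```

```text
[ 0.48549269 -0.09299202  0.19831958] [0.73288766 0.40091936 0.66098399]
```

View pics/s6.png

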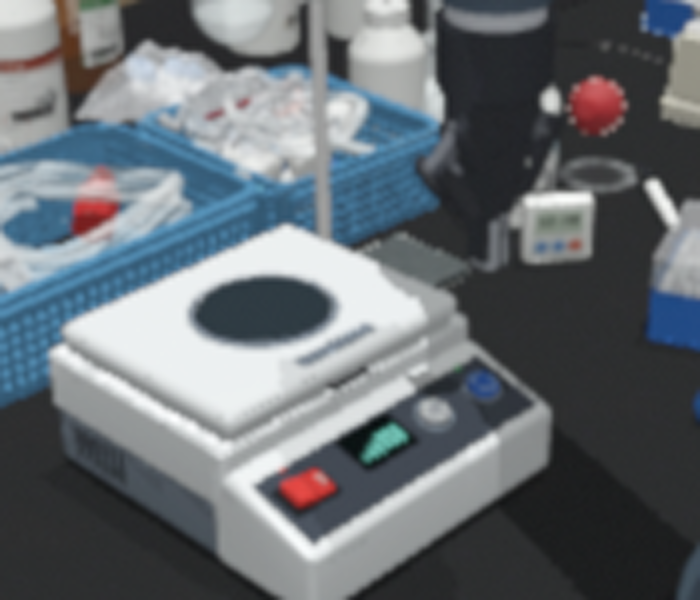

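The lid is shut by itself and the rocker is still on. The tip is above the blue key at (483,385), so I descend.

>>> step_arm(
  steps=[
    [0,0,0,-0.15,0],
    [0,0,0,-0.3,0],
    [0,0,0,-0.4,0],
    [0,0,0,-0.42,0],
    [0,0,0,-0.42,0],
    [0,0,0,-0.42,0],
  ],
)

```text
time: 9.02
eef_pos: [0.4868, -0.0913, 0.1149]
tool_rot: [2.968, 1.57, -0.148]
wrist_force: [-0.1, -0.8, 0.7]
grip_width: -0.0
```

>>> step_arm(
  steps=[
    [0,0,0,-0.01,0],
    [0,0,0,-0.02,0],
    [0,0,0,-0.02,0],
    [0,0,0,-0.02,0],
  ],
)

```text
time: 9.35
eef_pos: [0.4863, -0.0919, 0.111]
tool_rot: [2.78, 1.569, -0.337]
wrist_force: [-1.0, -0.8, -0.4]
grip_width: -0.0002
```

>>> step_arm(
  steps=[
    [0,0,0,-0.01,0],
    [0,0,0,-0.015,0],
    [0,0,0,-0.015,0],
  ],
)

```text
time: 9.6
eef_pos: [0.4856, -0.0918, 0.1071]
tool_rot: [-0.125, 1.57, 3.04]
wrist_force: [-0.2, 0.4, 0.1]
grip_width: -0.0
```

>>> step_arm(
  steps=[
    [0,0,0,-0.01,0],
    [0,0,0,-0.01,0],
    [0,0,0,-0.01,0],
  ],
)

```text
time: 9.85
eef_pos: [0.486, -0.0919, 0.1054]
tool_rot: [2.665, 1.57, -0.453]
wrist_force: [-0.9, 0.5, 2.0]
grip_width: -0.0
```

>>> step_arm(
  steps=[
    [0,0,0,-0.01,0],
    [0,0,0,-0.01,0],
    [0,0,0,-0.01,0],
  ],
)

```text
time: 10.1
eef_pos: [0.4863, -0.0919, 0.1036]
tool_rot: [2.879, 1.57, -0.238]
wrist_force: [1.5, 0.1, 3.1]
grip_width: 0.0002
```

>>> step_arm(
  steps=[
    [0,0,0,-0.01,0],
    [0,0,0,-0.01,0],
    [0,0,0,-0.01,0],
  ],
)

```text
time: 10.35
eef_pos: [0.4864, -0.0919, 0.1016]
tool_rot: [2.849, 1.57, -0.268]
wrist_force: [0.8, -0.2, 4.7]
grip_width: 0.0001
```

>>> step_arm(
  steps=[
    [0,0,0,-0.005,0],
    [0,0,0,-0.01,0],
    [0,0,0,-0.01,0],
    [0,0,0,-0.01,0],
  ],
)

```text
time: 10.68
eef_pos: [0.4866, -0.092, 0.1007]
tool_rot: [2.835, 1.569, -0.282]
wrist_force: [-1.7, 1.4, 12.6]
grip_width: 0.0001
```

```bash
python3 - <<'E'
from h import *
im,d=robot.grab_frame('scene')
cv2.imwrite('pics/s7.png',cv2.resize(im[140:260,190:330],(700,600),interpolation=cv2.INTER_CUBIC))
s=robot.get_state();print(s['eef_pos'],s['wrist_force'])
E
```

```text
[ 0.48661535 -0.09197953  0.10071546] [-0.93979374  1.23524791 12.40221472]
```

View pics/s7.png

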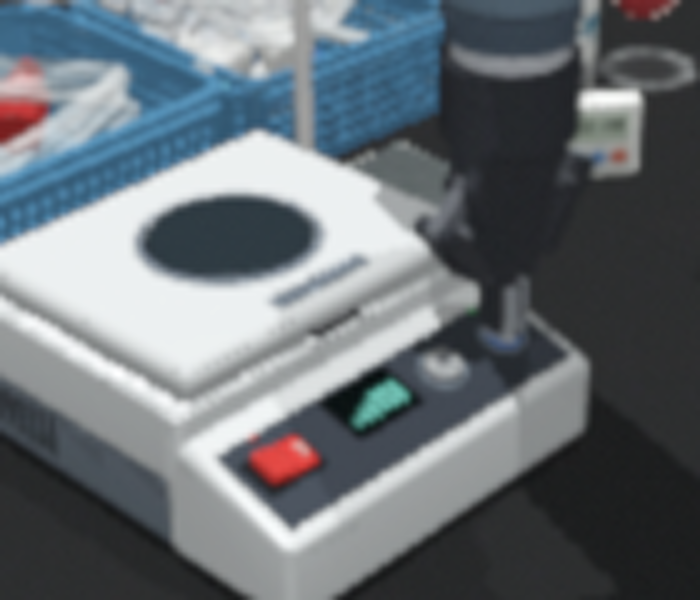

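The tip is on the blue key at (505,335), which is flush. The lid is shut, the rocker is on, and the grey key at (445,368) is untouched. Handing in while still holding the key down.

```bash
python3 -c "
from cell import robot
print(robot.hand_in())"
```

```text
the job is handed in; nothing more can be done
None
```

I carried out the three steps in the order you gave and handed in at about 10.7 s with the blue spin key still held down. I had no direct reading of the rotor spinning. The key is judged fully down from its travel, the force and the last picture.

- **Rocker:** pressed over to its white-lined side. It took up to 19 N against its stop, more than the 3 N needed, and the pictures afterwards show it staying on.
- **Lid:** pushed down on the pad to the hard stop at 12 N. It stayed shut after I let go, and it was still shut in the last picture.
- **Spin key:** pressed down about 5.5 mm. The force rose from 2 N to about 5 N, then hit a hard stop at 12.4 N, which is the push held at hand-in.

I did not touch the grey key. No unexpected contact force appeared in the readings along the way. I did not measure the loose items on the bench again at the end.

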